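# Start a self-tapping screw with a box key

### The arm

A 6-joint arm with a two-finger parallel gripper is mounted at the origin on a cart in front of the work surface, level with it; the furniture and walls round the work are solid. World frame = base frame: x ahead of the robot, y to its left, z up, the work surface at z = 0. Lengths are in m, angles in rad, forces in N, time in s.
With the tool pointing down it reaches from about 0.425 to 0.925 m from the base axis. Payload 12.5 kg.
Tool frame: the origin (TCP) lies where the fingers leave the gripper's body, on its centre line; the fingertips stand 73 mm ahead of it and the grasp point (between the pads) lies 54 mm ahead of it; z points along the fingers, y is the line along which they close (so a half turn about z gives the same grasp; the last joint's range is limited). The gripper opens to 85 mm and grips with 20 to 120 N. Pads are 22 mm wide; open, the fingers measure 114 mm over their backs; the gripper's body (76 mm by 85 mm) begins 54 mm behind the grasp point. The pads swing forward as they close: fully open they stand 13 mm farther back than shut.
Start: joints at [1.197, 0.491, 1.559, -0, 1.092, -0.106], TCP at [0.165, 0.603, 0.304] pointing down, gripper open.
Joint ranges: [-3.1, 3.1], [-0.84, 2.19], [0.05, 2.79], [-1.13, 4.28], [0.06, 2.93], [-2.69, 2.69]. Speed limits (rad/s): [2.22, 2.22, 2.79, 3.14, 3.14, 3.14].

### API

Orientations are given as a unit quaternion [w, x, y, z].
In Python, from workcell import state, capture, camera_info, finish_job gives the robot as it stands.
- The arm moves only by the shell command python3 -m creep 'ROWS' [FORCE]. ROWS is text: rows parted by semicolons, each of 5 numbers parted by spaces: the shift along the tool's x, y, z in m, then the turn about the tool's z in degrees, then the gripper command: -1 is shut, 1 is fully open, values between are in proportion. A call has 1 to 20 rows; each row is the pose to reach, as a shift and turn from the pose commanded when the call began, along the tool's axes at that moment; what a row does not reach only later rows make up. A row lasts 1/10 s, in which the tool goes at most 50 mm and 8.59 degrees, less where a joint would pass 70% of its speed; a pose out of reach is approached as far as the arm can. A call with a gripper value outside its range is refused whole. The fingers move at their own pace and stop on an object; FORCE is the grip in N (left out, the last holds). Time passes only in rows, so rows that repeat a pose let the fingers close. It gives the time, the measured TCP pose, the force, the opening and the grip force at its end, in the units of the state.
- state(): the state, without advancing time (a new reading comes with each control period).
- capture(name): name is "side" or "top"; returns (picture, depth): 384x512x3 uint8, red, green, blue; 384x512 float32, m along the optical axis (not along the pixel's ray), 0 where there is no reading.
- camera_info(name): a dict with "fx", "fy", "cx", "cy" (pixels), "xyz" and "attitude" of the camera in the world. Camera axes: x right, y down, z forward; pixel columns grow to the right and rows downward; lengths in m; the calibration is good to about 2 mm. A picture is of the moment at which its call begins. camera_info takes no time and is no camera call.
- finish_job(): hands the job in; it is judged then, once.
The state is a dict: "time_s": time; "joint_positions": joint angles; "qd": joint speeds; "effort": joint torques, N m; "ee_pos": TCP position; "tcp_rot": TCP orientation; "contact_force": force on the tool from outside, world axes, zero at the start; "wrist_torque": the same for the moment, N m; "gripper_width": opening from 0.0 (shut) to 1.0 (fully open); "finger_force": force on a finger pad.
Only numpy, scipy, OpenCV 4.12 (cv2) and the standard library are available. Lean on these libraries where they do the work, as an engineer would, in place of code of your own. Each camera call takes 0.05 s, during which the arm holds its last target. There are 200 camera calls.

### The job

Take the box key with the square wooden knob out of its wooden holder and set it squarely over the square head of the screw that still stands proud of the board. Push firmly down until the point has slipped home in its pilot hole and, pushing all the while with about 12 to 20 N, turn it half a turn clockwise (seen from above) so that it cuts its first thread; do not turn the screw without that push, which would strip the hole, and do not lean so hard that the board's rubber feet are squashed flat. Leave the key standing seated on the screw, let go, and leave the crockery alone.

Things in the scene. Friction and masses are not known exactly. Their poses are not given: they have to be found in the camera images.
- key: box key, loose, 0.2 kg: steel square socket 32x32 mm outside, 34 mm tall, with a square hole 18.5x18.5 mm, 16 mm deep, open below; above it a round 13 mm steel shaft and a square wooden knob 32x32 mm, 26 mm tall, its sides parallel to key x and y, which can be gripped at every quarter turn. Origin: centre of the socket's lower rim; z up the shaft; knob centre at z = 83 mm, top at 96 mm. It starts upright in the holder; the socket walls are parallel to key x and y.
- holder: fixed dark wooden block 64x64x32 mm with a square hole 34.5 mm wide, 22 mm deep, in which the key stands; origin: centre of its underside, z up
- feet: the four fixed rubber feet (18 mm wide, 17 mm tall, partly sunk into the board) that carry the wooden board; origin on the worktop under the board's centre, z up, x and y along the board's sides. The board measures 120 (x) x 145 (y) x 28 mm, its top is 40 mm above the worktop. A steel strap 30x105x3 mm lies on it along y. The screw to start stands at x = 0, y = +32 mm; a like screw at y = -32 mm is already fully home, its head 20 mm lower.
- screw_seat (a point): centre of the upper face of the flange of the screw that stands proud, where the key's lower rim comes to rest; 67 mm above the worktop at the start. Flange 34 mm wide, on it a square head 16x16 mm whose top, 13 mm above this point, tapers over its last 3 mm. z up; x and y are parallel to the sides of the square head and turn with it. The key fits in any of four quarter-turn positions, with 1.25 mm play on each side (about 9 degrees).
- screw_depth (a joint): how far the screw has gone into the wood since the start, m (0 at the start). It slides while pushed down with more than about 5 N, until its thread stops it: first the point slips 0 to 5 mm into its pilot hole (differs each time, cannot be seen beforehand), then it goes 10 mm a turn (1.6 mm per rad). It stays where it is when let go.
- screw_turn (a joint): how far the screw has been turned clockwise seen from above, rad (0 at the start); needs about 0.12 N m. Turning without a push does not draw it in and strips the hole: push with more than about 11 N whenever it turns. It holds its angle when let go.
- board (a joint): how far the board is pressed down on its rubber feet, m (0 at rest); it gives 1 mm for each 9 N of downward push (11 N: 1.2 mm), and the feet are flat at 2.7 mm (24 N)
- mug_blue: pale mug, 78x116x101 mm, loose bystander; origin under its middle
- tumbler: glass tumbler, 80 mm wide, 91 mm tall, loose bystander; origin under its middle
- rice_bowl: rice bowl, 115 mm wide, 52 mm tall, loose bystander; origin under its middle

How it is judged:
On the way, in this order (a step that is already met when the one before it is completed fails the run):
1. the key is seated squarely over the head of the proud screw, its rim on the flange (horizontal distance between key and screw_seat below 0.004 m and z of key in the frame of screw_seat between -0.003 and 0.003 m and angle between the z axis of key and the z axis of screw_seat, either way round below 0.1 rad), for 0.2 s.
2. the screw has been turned more than 2.5 rad clockwise and has gone more than 3.8 mm into the wood (value of joint screw_depth above 0.0038 m and value of joint screw_turn above 2.5 rad), for 0.2 s.
At the end, for the whole second after the job is handed in: the screw has been turned more than 2.5 rad clockwise and has gone more than 3.8 mm into the wood; the key stands at rest on it, let go, its lower rim within 4 mm sideways and 3 mm in height of the flange's middle and within 0.1 rad of upright (all of step 1 and all of step 2 and linear speed of key below 0.02 m/s and angular speed of key below 0.3 rad/s); the robot touches nothing.
It fails at once if the rubber feet are squashed flat: the board is pressed down more than 2.7 mm (about 24 N) (value of joint board above 0.0027 m).
It fails at once if the screw is turned clockwise with too little push and strips the hole: faster than 0.12 rad/s while the board is pressed down less than 1.2 mm (about 11 N) (velocity of joint screw_turn above 0.12 rad/s and value of joint screw_turn above 0.15 rad and value of joint board below 0.0012 m).
It fails at once if the mug is shoved more than 3 cm or tipped (distance of mug_blue from where it was at the start of the episode above 0.03 m or angle between mug_blue's own z axis and vertical above 0.4 rad).
It fails at once if the tumbler is shoved more than 3 cm or tipped (distance of tumbler from where it was at the start of the episode above 0.03 m or angle between tumbler's own z axis and vertical above 0.4 rad).
It fails at once if the rice bowl is shoved more than 3 cm or tipped (distance of rice_bowl from where it was at the start of the episode above 0.03 m or angle between rice_bowl's own z axis and vertical above 0.4 rad).
It also fails if it takes over 58 s, if anything falls off the work surface, if the arm or the gripper's body presses on something with over 40 N, if the wrist force passes 120 N, or if a joint passes its speed limit or range.

## Working session

There is one attempt and no reset: what is moved stays moved. The work goes in short steps, Python scripts to look and compute and a shell command to move; the robot and the scene stay as the last step left them, time stands still between calls to the robot, and variables do not carry over. Pictures are saved under pics/ and viewed, at most 10 in all, crops included, and the job is handed in when it is done.

```bash
mkdir -p pics; ls
python3 - <<'E'
from workcell import *
import cv2,numpy as np
s=state(); print(s)
for n in("side","top"):
    p,d=capture(n); np.savez(f'{n}0.npz',p=p,d=d); cv2.imwrite(f'pics/{n}0.png',p[:,:,::-1]); print(n,camera_info(n))
E
```

```text
pics
{'time_s': 0.0, 'joint_positions': array([ 1.19742713e+00,  4.91560808e-01,  1.55944350e+00, -1.20399150e-05,
        1.09171649e+00, -1.05583258e-01]), 'qd': array([-2.05235549e-03,  7.29582558e-05, -8.07452588e-04, -1.59813676e-04,
       -2.05177027e-03, -3.23393160e-04]), 'effort': array([ 1.39901615e-03, -6.18455529e+01, -2.61596829e+01, -2.20891269e-05,
        3.98968550e-03,  6.66233362e-06]), 'ee_pos': array([0.16528957, 0.60259638, 0.30332897]), 'tcp_rot': array([-1.28605903e-04,  1.33490495e-01,  9.91049933e-01, -5.49240476e-04]), 'contact_force': array([-0.10121381,  1.16174699,  0.93148774]), 'wrist_torque': array([-0.01940201, -0.02318425,  0.0351174 ]), 'finger_force': 0.0, 'gripper_width': 0.9990216544506929}
side {'fx': 463.7575457230787, 'fy': 463.7575457230787, 'cx': 253.71138813656498, 'cy': 190.04325909727356, 'xyz': array([0.36905258, 0.61966077, 0.74692737]), 'attitude': array([ 0.0643784 , -0.12784047,  0.90819859, -0.3933034 ])}
top {'fx': 427.1943445571037, 'fy': 427.1943445571037, 'cx': 261.88563472801025, 'cy': 188.52113120779734, 'xyz': array([ 0.42163284, -0.10429038,  0.99058222]), 'attitude': array([-0.07081056,  0.71302745, -0.69405502,  0.06975204])}
```

View pics/top0.png

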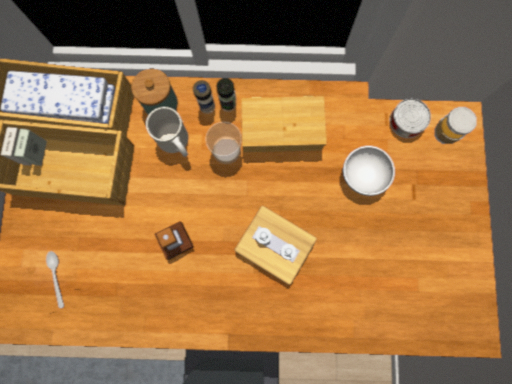

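View pics/side0.png

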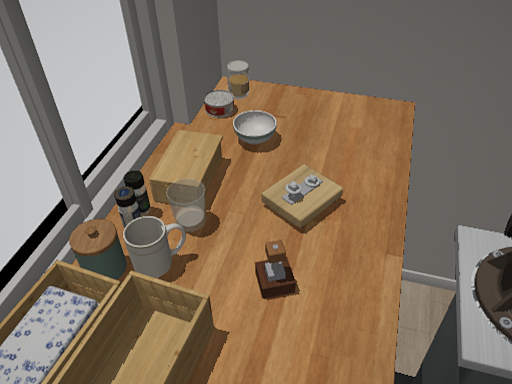

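Top view: the holder is near (174,242) with the key knob at about (168,238). The board is near (276,245) with screws at (263,237) and (288,252). The mug is at (167,130), the tumbler at (225,145) and the bowl at (368,170). In the side view the knob is at (275,249), the holder at (276,280) and the screws at (294,187) and (313,181).

```bash
cat > h.py <<'E'
import numpy as np,cv2
from scipy.spatial.transform import Rotation as R
from workcell import camera_info
def rot(q): return R.from_quat(np.roll(q,-1)).as_matrix()
def cloud(n,d):
    c=camera_info(n); v,u=np.mgrid[:384,:512]
    P=np.stack([(u-c['cx'])/c['fx']*d,(v-c['cy'])/c['fy']*d,d],-1)@rot(c['attitude']).T+c['xyz']
    P[d==0]=np.nan; return P
def ray(n,u,v,z):
    c=camera_info(n); r=rot(c['attitude'])@np.array([(u-c['cx'])/c['fx'],(v-c['cy'])/c['fy'],1]); return c['xyz']+r*(z-c['xyz'][2])/r[2]
def rect(P,m):
    q=(P[m][:,:2]*1000).astype(np.float32); r=cv2.minAreaRect(q); return len(q),np.round(np.array(r[0]),1),np.round(r[1],1),round(r[2],1),np.round(P[m].mean(0)*1000,1)
E
python3 - <<'E'
from h import *
for n,box in(("top",[(150,215,200,270),(230,200,325,290)]),("side",[(250,230,305,305),(255,160,350,230)])):
    z=np.load(n+'0.npz'); P=cloud(n,z['d']); H=P[...,2]*1000
    print(n,'table z',np.nanmedian(H[300:330,150:300]) if n=='top' else np.nanmedian(H[150:220,380:400]))
    for k,(a,b,c,e) in enumerate(box):
        m=np.zeros(H.shape,bool); m[b:e,a:c]=1
        print(np.histogram(H[m],bins=np.arange(-5,140,5))[0])
        for lo,hi in ([(100,125),(24,38)] if k==0 else [(34,42.5),(50,90),(72,90),(44.5,66)]):
            mm=m&(H>lo)&(H<hi)
            if mm.sum()>4: print(lo,hi,*rect(P,mm))
    p=z['p']
    for k,(a,b,c,e) in enumerate(box): pass
A=[np.load('top0.npz')['p'][200:290,145:330],np.load('side0.npz')['p'][155:305,245:350]]
a=cv2.resize(A[0],None,fx=3.2,fy=3.2,interpolation=2); b=cv2.resize(A[1],None,fx=2.0,fy=2.0,interpolation=2)
o=np.zeros((590,600,3),np.uint8); o[:a.shape[0],:a.shape[1]]=a; o[290:290+b.shape[0],:b.shape[1]]=b
cv2.imwrite('pics/crop.png',o[:,:,::-1])
E
```

```text
top table z -0.9266780678485187
[1297  525   12   15   17   18  140  326   21   56   15    0    0    0
    0    0    0    6   10   11   10  122  115    1    0    0    0    0]
100 125 238 [492.7  96.4] [31.6 32.5] 28.5 [492.7  96.  104.9]
24 38 480 [492.8  96.9] [63.8 64.8] 28.5 [489.8  89.2  30.9]
[3493 1415    1    0    3    1    2   49 2001 1126  110    7   46   34
  101    7   47    6    0    0    0    0    0    0    0    0    0    0]
34 42.5 2931 [ 489.6 -132.6] [145.  120.2] 60.3 [ 488.1 -132.6   39. ]
50 90 248 [ 493.8 -131. ] [89.1 32.7] 66.5 [ 497.6 -117.9   66.8]
72 90 58 [ 505.2 -104.6] [15.9 15.9] 58.4 [ 505.2 -104.7   77.7]
44.5 66 258 [ 493.7 -130.3] [103.   52.3] 70.7 [ 482.9 -143.3   53. ]
side table z -0.585037332873628
[1742  791   59   63   62   67  132  517   38  173   27   12    8   13
    5    0    1   23   35   36   34  123  150    0    0    0    0    0]
100 125 273 [494.5  97.8] [32.4 32.4] 26.5 [494.   99.8 105. ]
24 38 687 [494.4  97.8] [64.2 66.4] 29.1 [492.3 106.8  31.1]
[2573 1096    0   27   99  136  126  130 1346  809   75   16   33   21
   72   14   40    5    0    0    0    0    0    0    0    0    0    0]
34 42.5 2025 [ 490.8 -131.2] [146.9 121. ] 60.0 [ 488.6 -122.7   39.2]
50 90 201 [ 496.2 -129.6] [91.5 32.1] 67.2 [ 497.6 -114.8   66.8]
72 90 55 [ 506.4 -104.3] [19.8 16.9] 63.0 [ 506.  -101.7   77.1]
44.5 66 186 [ 490.4 -131.8] [101.1  33.6] 59.5 [ 483.9 -138.9   52.6]
```

View pics/crop.png

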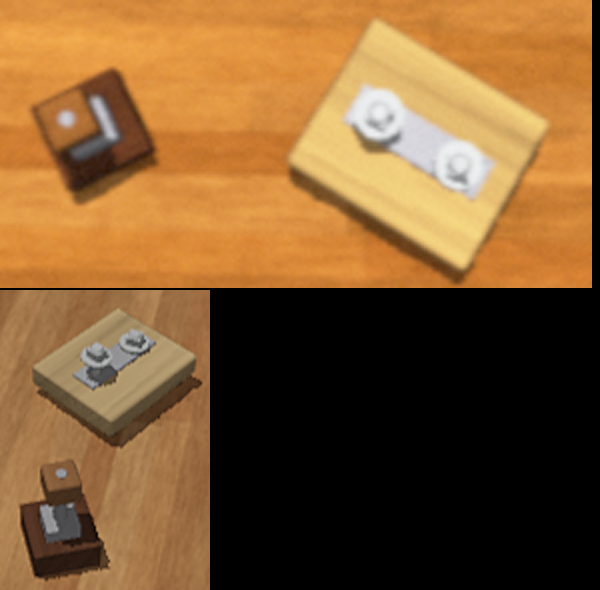

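The crop confirms that the upper-left screw (crop (380,118)) is the proud one, at about (505.5,-104.6) mm with its head parallel to the board. The key is at (493.5,97) mm with yaw 28.5°. Sizes and heights match the given values, so I'm moving above the key.

```bash
cat > m.py <<'E'
from h import *
from workcell import *
s=state(); M=rot(s['tcp_rot']); print('t',s['time_s'],'tcp',np.round(s['ee_pos']*1000,1),'yaw_y',np.degrees(np.arctan2(M[1,1],M[0,1])).round(2),'tilt',M[:2,2].round(4),'q6',np.degrees(s['joint_positions'][5]).round(1),'F',s['contact_force'].round(2),'T',s['wrist_torque'].round(3),'w',round(s['gripper_width'],3),'ff',round(s['finger_force'],1))
def to(x,y,z,yaw):
    d=(np.array([x,y,z])-s['ee_pos']*1000)@M; print('shift mm',d.round(1),'turn',round(np.degrees(np.arctan2(M[1,1],M[0,1]))-yaw,2))
E
T="-0.45 -0.4 0.05 46 1"; python3 -m creep '-0.45 -0.4 0.05 46 1;-0.45 -0.4 0.05 46 1;-0.45 -0.4 0.05 46 1;-0.45 -0.4 0.05 46 1;-0.45 -0.4 0.05 46 1;-0.45 -0.4 0.05 46 1;-0.45 -0.4 0.05 46 1;-0.45 -0.4 0.05 46 1;-0.45 -0.4 0.05 46 1;-0.45 -0.4 0.05 46 1;-0.45 -0.4 0.05 46 1;-0.45 -0.4 0.05 46 1;-0.45 -0.4 0.05 46 1;-0.45 -0.4 0.05 46 1;-0.45 -0.4 0.05 46 1;-0.45 -0.4 0.05 46 1;-0.45 -0.4 0.05 46 1;-0.45 -0.4 0.05 46 1' 40
python3 - <<'E'
from m import *
to(493.5,97,144,28)
H=[]
for i in range(4):
    p,d=capture('top'); P=cloud('top',d); z=P[...,2]*1000; b=np.zeros(z.shape,bool); b[200:290,230:325]=1
    print('head',*rect(P,b&(z>74)&(z<90)),'board',*rect(P,b&(z>34)&(z<42.5))[:4])
    g=cv2.connectedComponents
E
```

```text
time_s: 1.9
ee_pos: [0.4932, 0.0987, 0.2541]
tcp_rot: [0.0, 0.51, 0.86, 0.0]
contact_force: [-0.2, -0.2, 0.1]
gripper_width: 1.001
finger_force: 0.0
t 1.9 tcp [493.2  98.7 254.1] yaw_y 28.74 tilt [0.0003 0.0001] q6 -25.0 F [-0.21 -0.2   0.1 ] T [0.049 0.033 0.016] w 1.001 ff 0.0
shift mm [ -1.6  -0.6 110.1] turn 0.74
head 52 [ 505.6 -104.5] [15.  15.5] 60.2 [ 505.1 -104.5   77.7] board 2932 [ 489.5 -132.6] [144.9 120.1] 60.4
head 54 [ 505.8 -104.9] [15.7 15.4] 61.1 [ 505.4 -104.6   77.8] board 2941 [ 489.6 -132.6] [144.7 120.2] 60.3
head 56 [ 505.8 -104.9] [15.4 16.2] 64.4 [ 505.1 -104.4   77.9] board 2957 [ 489.5 -132.7] [144.9 120.1] 60.3
head 54 [ 505.4 -104.7] [16.1 15.1] 56.3 [ 505.3 -104.7   77.6] board 2940 [ 489.5 -132.7] [144.9 120.1] 60.3
```

```bash
python3 -m creep '-0.001 0 0.03 0 1;-0.0015 -0.0005 0.06 0 1;-0.0015 -0.0005 0.09 0 1;-0.0015 -0.0005 0.109 0 1;-0.0015 -0.0005 0.109 0 1;-0.0015 -0.0005 0.109 0 1;-0.0015 -0.0005 0.109 0 -1;-0.0015 -0.0005 0.109 0 -1;-0.0015 -0.0005 0.109 0 -1;-0.0015 -0.0005 0.109 0 -1;-0.0015 -0.0005 0.109 0 -1;-0.0015 -0.0005 0.109 0 -1;-0.0015 -0.0005 0.109 0 -1;-0.0015 -0.0005 0.109 0 -1' 60
python3 -c "
from m import *
p,d=capture('side');cv2.imwrite('pics/s1.png',cv2.resize(p[130:330,180:430],None,fx=3,fy=3)[:,:,::-1])"
```

```text
time_s: 3.5
ee_pos: [0.4938, 0.0963, 0.1456]
tcp_rot: [0.0, 0.51, 0.86, 0.0]
contact_force: [-1.3, -2.2, 6.8]
gripper_width: 0.365
finger_force: 58.8
t 3.5 tcp [493.8  96.3 145.6] yaw_y 28.66 tilt [0.0008 0.0001] q6 -25.1 F [-1.34 -2.23  6.85] T [-0.057  0.316  0.058] w 0.365 ff 58.8
```

View pics/s1.png

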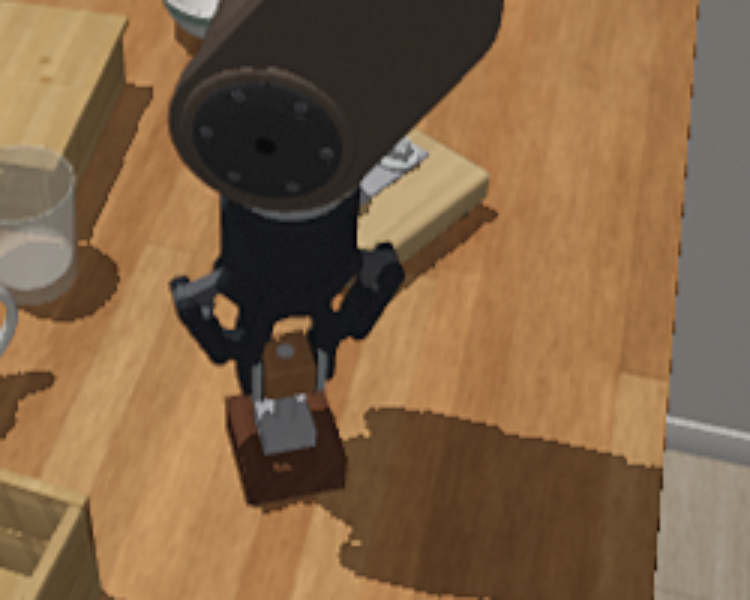

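The key is gripped, with the knob at (290,360) between the pads and the width matching 31 mm. Lifting it.

```bash
python3 -m creep '0 0 -0.01 0 -1;0 0 -0.02 0 -1;0 0 -0.035 0 -1;0 0 -0.06 0 -1;0 0 -0.095 0 -1;0 0 -0.105 0 -1;0 0 -0.105 0 -1;0 0 -0.105 0 -1'
python3 - <<'E'
from m import *
to(506.7,-104.6,250,60)
p,d=capture('side');P=cloud('side',d);z=P[...,2]*1000
np.savez('s2.npz',p=p,d=d)
cv2.imwrite('pics/s2.png',cv2.resize(p[130:330,180:430],None,fx=3,fy=3)[:,:,::-1])
E
```

```text
time_s: 4.35
ee_pos: [0.4934, 0.0963, 0.2493]
tcp_rot: [-0.0, 0.51, 0.86, -0.0]
contact_force: [0.0, 0.2, -1.9]
gripper_width: 0.363
finger_force: 59.9
t 4.35 tcp [493.4  96.3 249.3] yaw_y 28.65 tilt [-0.0006  0.0001] q6 -25.1 F [ 0.05  0.24 -1.94] T [ 0.045 -0.005  0.004] w 0.363 ff 59.9
shift mm [-182.7  -84.6   -0.7] turn -31.35
```

View pics/s2.png

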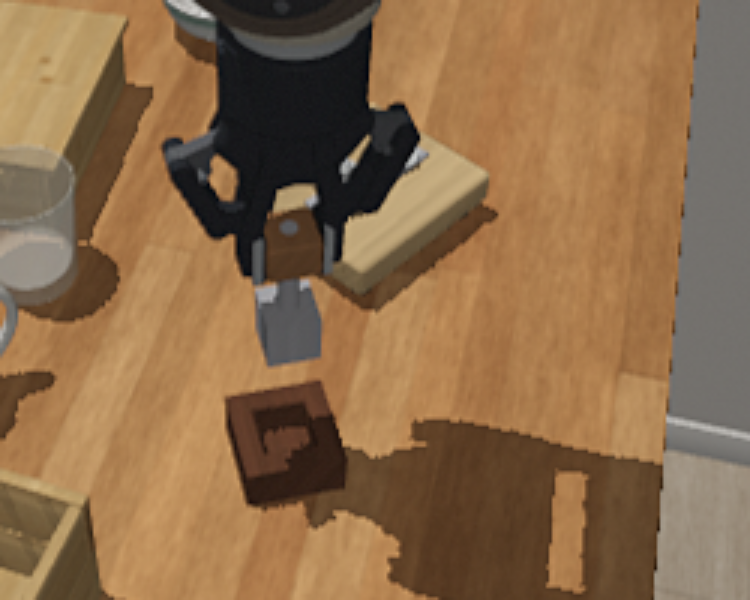

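The key is hanging free, with the socket face at crop (290,330) visible. Next I measure its offset and tilt in the tool frame from depth.

```bash
cat > off.py <<'E'
from m import *
def meas(d,p,show=True):
    P=cloud('side',d)*1000; q=(P-s['ee_pos']*1000)@M   # tool frame: z ahead
    L={}
    for n,(a,b) in dict(knob=(40,62),sock=(104,134)).items():
        m=(abs(q[...,0])<24)&(abs(q[...,1])<20)&(q[...,2]>a)&(q[...,2]<b)&(q[...,0]>8)
        Q=q[m]; 
        if len(Q)<20: print(n,len(Q)); continue
        x=Q[:,0]; k=abs(x-np.median(x))<3
        A=np.c_[Q[k][:,1:],np.ones(k.sum())]; A[:,1]-=A[:,1].mean()
        c=np.linalg.lstsq(A,x[k],rcond=None)[0]
        print(n,k.sum(),'x face',round(c[2],2),'slope y',round(c[0],3),'slope z',round(c[1],3),'y range',np.percentile(Q[k][:,1],[1,99]).round(1),'z range',np.percentile(Q[k][:,2],[1,99]).round(1))
E
python3 - <<'E'
from off import *
z=np.load('s2.npz'); meas(z['d'],z['p'])
# camera bias check: holder at same side camera
P=cloud('side',z['d']); H=P[...,2]*1000; b=np.zeros(H.shape,bool); b[230:305,245:310]=1
print('holder now',*rect(P,b&(H>24)&(H<38)))
E
```

```text
t 4.4 tcp [493.3  96.3 248.9] yaw_y 28.65 tilt [-0.0017 -0.    ] q6 -25.1 F [ 1.24 -0.03 -1.58] T [-0.004  0.025 -0.066] w 0.367 ff 59.9
knob 193 x face 15.43 slope y -0.001 slope z 0.042 y range [-17.5  18.2] z range [40.3 61.3]
sock 201 x face 15.85 slope y 0.0 slope z -0.002 y range [-14.   16.7] z range [104.3 133.3]
holder now 797 [494.8  96.9] [64.1 68.4] 28.3 [493.9  99.9  30.8]
```

```bash
python3 -m creep '-0.02 -0.01 0 -5 -1;-0.05 -0.025 0 -10 -1;-0.085 -0.04 0 -17 -1;-0.12 -0.057 0 -23 -1;-0.15 -0.071 0 -28 -1;-0.17 -0.08 0 -31 -1;-0.18 -0.085 0.005 -31.4 -1;-0.1817 -0.0853 0.01 -31.4 -1;-0.1817 -0.0853 0.014 -31.4 -1;-0.1817 -0.0853 0.014 -31.4 -1;-0.1817 -0.0853 0.014 -31.4 -1;-0.1817 -0.0853 0.014 -31.4 -1'
cat > look.py <<'E'
from off import *
import sys
n=sys.argv[1]
to(505.6,-104.1,201,60)
for i in range(3):
    p,d=capture('side'); meas(d,p)
np.savez(n+'.npz',p=p,d=d)
x,y=170,70
cv2.imwrite(f'pics/{n}.png',cv2.resize(p[80:260,210:400],None,fx=3.3,fy=3.3)[:,:,::-1])
E
python3 look.py s3
```

```text
time_s: 5.6
ee_pos: [0.5061, -0.1033, 0.236]
tcp_rot: [0.0, 0.258, 0.966, 0.0]
contact_force: [0.4, 0.7, -1.1]
gripper_width: 0.365
finger_force: 59.8
t 5.6 tcp [ 506.1 -103.3  236. ] yaw_y 60.1 tilt [0.0003 0.    ] q6 -79.0 F [ 0.43  0.67 -1.07] T [-0.008 -0.025 -0.029] w 0.365 ff 59.8
shift mm [ 0.1 -1.  35. ] turn 0.1
knob 115 x face 14.23 slope y -0.0 slope z 0.061 y range [-18.   19.1] z range [40.1 61.4]
sock 124 x face 14.88 slope y -0.014 slope z -0.014 y range [-15.7  18.6] z range [104.7 133.5]
knob 105 x face 14.51 slope y -0.023 slope z 0.039 y range [-13.6  18. ] z range [40.5 61.6]
sock 124 x face 14.82 slope y -0.009 slope z 0.011 y range [-14.1  17.8] z range [104.7 133.7]
knob 109 x face 14.2 slope y -0.014 slope z 0.05 y range [-13.9  19. ] z range [40.3 60.5]
sock 118 x face 14.72 slope y -0.016 slope z 0.002 y range [-14.9  17.3] z range [104.4 133.5]
```

View pics/s3.png

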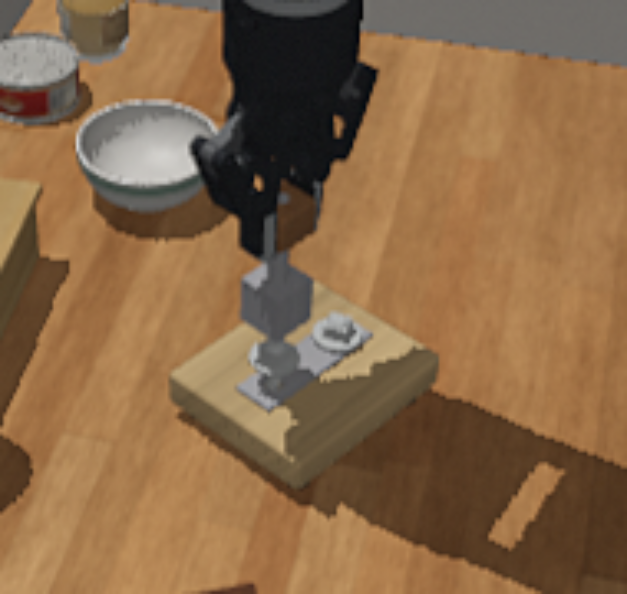

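The socket (crop (278,295)) hangs just above the proud screw at (278,355). Now I compare the faces of the key and the screw head within the same camera.

Run:
```python
from off import *
a=np.radians(60.2); X=np.array([-np.sin(a),np.cos(a)]); Y=np.array([np.cos(a),np.sin(a)])
def fr(n,f,o,zl,zh,r):
    P=cloud(n,np.load(f)['d'])*1000; q=np.stack([(P[...,:2]-o)@X,(P[...,:2]-o)@Y,P[...,2]],-1)
    return q[(abs(q[...,0])<r)&(abs(q[...,1])<r)&(q[...,2]>zl)&(q[...,2]<zh)]
o=np.array([506.1,-103.3])
for nm,f,n,zl,zh,r in [('screwhead side','side0.npz','side',70,77,14),('headtop side','side0.npz','side',77.5,84,14),('headtop top','top0.npz','top',77.5,84,14),('flange side','side0.npz','side',62,69.5,24),('flange top','top0.npz','top',62,69.5,24),('key sock','s3.npz','side',104,132,25)]:
    Q=fr(n,f,o,zl,zh,r); print(nm,len(Q),'x pct',np.percentile(Q[:,0],[2,50,98]).round(1),'y',np.percentile(Q[:,1],[2,50,98]).round(1))
    if 'top' not in nm.split()[0] and 'flange' not in nm:
        for k in(0,1):
            w=Q[:,k]; h=np.histogram(w,bins=np.arange(-20,21,1))[0]; c=np.arange(-19.5,20)[np.argmax(h)]; print('  axis',k,'peak',c,'face',w[abs(w-c)<2].mean().round(2),h.max())
```

```text
t 5.75 tcp [ 506.1 -103.7  236.1] yaw_y 60.08 tilt [ 0.0004 -0.    ] q6 -79.0 F [ 0.42 -0.97 -1.64] T [ 0.004 -0.004 -0.001] w 0.366 ff 59.8
screwhead side 29 x pct [-9.2  3.9  7.5] y [-9.7  4.6  8.8]
  axis 0 peak 6.5 face 6.31 7
  axis 1 peak 8.5 face 7.95 5
headtop side 25 x pct [-4.8  0.8  6.8] y [-6.9 -1.   4.8]
headtop top 30 x pct [-6.5 -0.3  6.8] y [-6.6 -0.7  4.8]
flange side 85 x pct [-16.    5.7  13.9] y [-13.1   6.3  14.9]
flange top 127 x pct [-15.5  -0.   15.1] y [-17.   -2.   13.4]
key sock 216 x pct [-14.8  12.6  15.7] y [-13.6  15.7  18.6]
  axis 0 peak 14.5 face 14.63 54
  axis 1 peak 16.5 face 16.71 40
```

```bash
python3 -m creep '0.0004 -0.0006 0 0 -1;0.0004 -0.0006 0.006 0 -1;0.0004 -0.0006 0.012 0 -1;0.0004 -0.0006 0.018 0 -1;0.0004 -0.0006 0.02 0 -1;0.0004 -0.0006 0.021 0 -1;0.0004 -0.0006 0.022 0 -1;0.0004 -0.0006 0.022 0 -1;0.0004 -0.0006 0.022 0 -1' | tr '\n' ' '; python3 -m creep '0 0 0.0005 0 -1;0 0 0.001 0 -1;0 0 0.001 0 -1;0 0 0.001 0 -1'; python3 -c "from m import *"
```

```text
time_s: 6.65 ee_pos: [0.5055, -0.1043, 0.214] tcp_rot: [0.0, 0.258, 0.966, 0.0] contact_force: [-0.2, 0.5, -1.3] gripper_width: 0.365 finger_force: 59.8 time_s: 7.05
ee_pos: [0.5054, -0.1043, 0.2129]
tcp_rot: [0.0, 0.258, 0.966, 0.0]
contact_force: [0.7, -0.8, -1.2]
gripper_width: 0.365
finger_force: 59.8
t 7.05 tcp [ 505.4 -104.3  212.9] yaw_y 60.06 tilt [0.0001 0.0001] q6 -79.1 F [ 0.68 -0.76 -1.2 ] T [-0.004  0.025 -0.021] w 0.365 ff 59.8
```

```bash
python3 -m creep '0 0 0.0005 0 -1;0 0 0.001 0 -1;0 0 0.001 0 -1'|grep -E 'ee|contact'; python3 -m creep '0 0 0.0005 0 -1;0 0 0.001 0 -1;0 0 0.001 0 -1'|grep -E 'ee|contact';python3 -m creep '0 0 0.0005 0 -1;0 0 0.001 0 -1;0 0 0.001 0 -1' |grep -E 'ee|contact'
```

```text
ee_pos: [0.5054, -0.1043, 0.2118]
contact_force: [0.4, -0.3, -1.8]
ee_pos: [0.5054, -0.1043, 0.2108]
contact_force: [0.4, 0.3, -1.7]
ee_pos: [0.5054, -0.1043, 0.2098]
contact_force: [1.1, 0.9, -1.5]
```

```bash
for i in 1; do python3 -m creep '0 0 0.0005 0 -1;0 0 0.001 0 -1;0 0 0.0015 0 -1;0 0 0.002 0 -1;0 0 0.002 0 -1'|grep -E 'ee|contact';  python3 -m creep '0 0 0.0005 0 -1;0 0 0.001 0 -1;0 0 0.0015 0 -1;0 0 0.0015 0 -1'|grep -E 'ee|contact';python3 -m creep '0 0 0.0005 0 -1;0 0 0.001 0 -1;0 0 0.001 0 -1' |grep -E 'ee|contact'; done; python3 look.py s4
```

```text
ee_pos: [0.5054, -0.1043, 0.2078]
contact_force: [-0.1, -0.7, -1.5]
ee_pos: [0.5054, -0.1043, 0.2063]
contact_force: [-0.1, 0.4, -2.0]
ee_pos: [0.5054, -0.1043, 0.2053]
contact_force: [-0.5, 0.1, -1.5]
t 9.15 tcp [ 505.4 -104.3  205.3] yaw_y 60.06 tilt [-0.0001  0.0001] q6 -79.1 F [-0.51  0.06 -1.45] T [-0.027  0.     0.014] w 0.364 ff 59.8
shift mm [-0.1  0.3  4.3] turn 0.06
knob 104 x face 14.46 slope y -0.036 slope z 0.032 y range [-11.3  18.4] z range [40.2 61.8]
sock 112 x face 14.91 slope y -0.02 slope z 0.005 y range [-14.4  18.4] z range [104.2 132.8]
knob 105 x face 14.16 slope y -0.006 slope z 0.046 y range [-18.   18.8] z range [40.1 61.3]
sock 113 x face 14.77 slope y -0.023 slope z -0.015 y range [-15.2  18.5] z range [104.8 133.9]
knob 100 x face 14.54 slope y -0.05 slope z 0.046 y range [-10.3  19.1] z range [40.6 61.9]
sock 114 x face 14.81 slope y -0.019 slope z 0.009 y range [-14.2  19.3] z range [104.7 133.2]
```

View pics/s4.png

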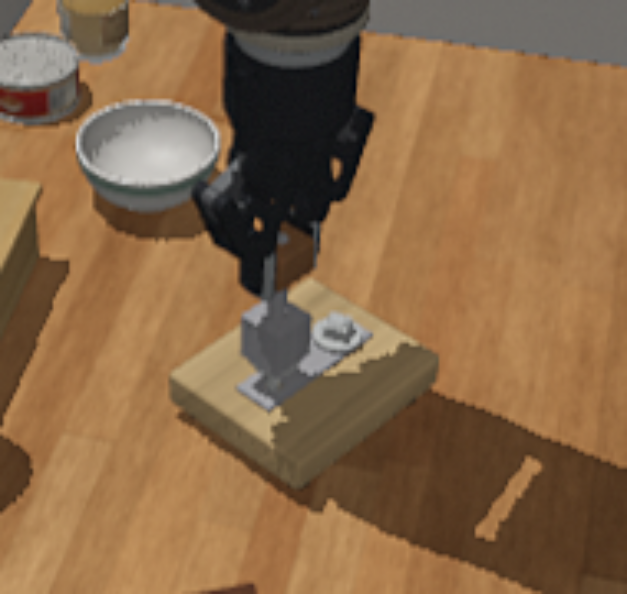

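The socket covers the head without resistance, so it has engaged. Continuing down gently to the flange.

```bash
g(){ grep -E 'ee|contact'|tr '\n' ' ';echo; }; python3 -m creep '0 0 0.0005 0 -1;0 0 0.001 0 -1;0 0 0.0015 0 -1;0 0 0.002 0 -1;0 0 0.002 0 -1'|g;  python3 -m creep '0 0 0.0005 0 -1;0 0 0.001 0 -1;0 0 0.001 0 -1'|g;python3 -m creep '0 0 0.0005 0 -1;0 0 0.0005 0 -1' |g;python3 -m creep '0 0 0.0005 0 -1;0 0 0.0005 0 -1' |g
```

```text
ee_pos: [0.5054, -0.1043, 0.2033] contact_force: [0.1, 0.9, -1.6] 
ee_pos: [0.5054, -0.1043, 0.2024] contact_force: [0.0, -0.1, -0.1] 
ee_pos: [0.5055, -0.1043, 0.2021] contact_force: [0.3, 0.6, 2.8] 
ee_pos: [0.5055, -0.1043, 0.2015] contact_force: [0.2, 0.4, 3.9]
```

```bash
g(){ grep -E 'ee|contact'|tr '\n' ' ';echo; }; for i in 1; do python3 -m creep '0 0 0.0005 0 -1;0 0 0.0005 0 -1'|g;  python3 -m creep '0 0 0.0005 0 -1;0 0 0.0005 0 -1'|g;python3 -m creep '0 0 0.0005 0 -1;0 0 0.0005 0 -1' |g;python3 -m creep '0 0 0.0005 0 -1;0 0 0.0005 0 -1' |g; done
```

```text
ee_pos: [0.5055, -0.1043, 0.2009] contact_force: [-1.0, 0.1, 3.4] 
ee_pos: [0.5055, -0.1043, 0.2005] contact_force: [-0.7, -0.2, 5.9] 
ee_pos: [0.5055, -0.1043, 0.2002] contact_force: [-1.4, 0.1, 8.4] 
ee_pos: [0.5055, -0.1043, 0.1999] contact_force: [-2.2, 1.3, 11.1]
```

```bash
g(){ grep -E 'ee|contact'|tr '\n' ' ';echo; }; python3 -m creep '0 0 0.0004 0 -1;0 0 0.0007 0 -1;0 0 0.0007 0 -1;0 0 0.0007 0 -1'|g; python3 -m creep '0 0 0 3 -1;0 0 0 6 -1;0 0 0.0001 9 -1;0 0 0.0001 9 -1'|g; python3 -c "from m import *"
```

```text
ee_pos: [0.5056, -0.1044, 0.1995] contact_force: [-2.8, 0.3, 14.0] 
ee_pos: [0.5058, -0.1044, 0.1994] contact_force: [-1.4, 1.2, 12.6] 
t 12.1 tcp [ 505.8 -104.4  199.4] yaw_y 50.96 tilt [ 0.0017 -0.0004] q6 -70.0 F [-1.39  1.19 12.6 ] T [ 0.27   0.249 -0.048] w 0.365 ff 61.7
```

```bash
g(){ grep -E 'ee|contact'|tr '\n' ' ';echo; }; python3 -m creep '0 0 0.0002 3 -1;0 0 0.0003 6 -1;0 0 0.0004 9 -1;0 0 0.0005 12 -1'|g; python3 -c "from m import *"; python3 -m creep '0 0 0.0001 3 -1;0 0 0.0002 6 -1;0 0 0.0003 9 -1;0 0 0.0004 12 -1'|g; python3 -c "from m import *"
```

```text
ee_pos: [0.506, -0.1044, 0.199] contact_force: [-1.0, 0.6, 13.4] 
t 12.5 tcp [ 506.  -104.4  199. ] yaw_y 38.94 tilt [ 0.0023 -0.0006] q6 -57.9 F [-1.03  0.59 13.43] T [0.274 0.086 0.095] w 0.366 ff 61.7
ee_pos: [0.5061, -0.1045, 0.1987] contact_force: [0.1, -0.3, 13.3] 
t 12.9 tcp [ 506.1 -104.5  198.7] yaw_y 26.95 tilt [ 0.0028 -0.0009] q6 -45.9 F [ 0.1  -0.26 13.3 ] T [ 0.127 -0.156  0.131] w 0.363 ff 61.7
```

```bash
g(){ grep -E 'ee|contact'|tr '\n' ' ';echo; }; python3 -m creep '0 0 0.0002 3 -1;0 0 0.0003 6 -1;0 0 0.0004 9 -1;0 0 0.0005 12 -1;0 0 0.0006 15 -1;0 0 0.0007 18 -1;0 0 0.0007 21 -1;0 0 0.0008 24 -1'|g; python3 -c "from m import *"; python3 -m creep '0 0 0.0001 3 -1;0 0 0.0002 6 -1;0 0 0.0003 9 -1;0 0 0.0004 12 -1;0 0 0.0005 15 -1;0 0 0.0005 18 -1;0 0 0.0006 21 -1;0 0 0.0007 24 -1'|g; python3 -c "from m import *"
```

```text
ee_pos: [0.5064, -0.1047, 0.198] contact_force: [0.6, -0.5, 12.5] 
t 13.7 tcp [ 506.4 -104.7  198. ] yaw_y 2.95 tilt [ 0.0037 -0.0014] q6 -21.9 F [ 0.62 -0.46 12.45] T [-0.296 -0.25   0.062] w 0.365 ff 61.7
ee_pos: [0.5066, -0.105, 0.1974] contact_force: [2.6, -3.3, 13.1] 
t 14.5 tcp [ 506.6 -105.   197.4] yaw_y -21.04 tilt [ 0.0045 -0.0021] q6 2.1 F [ 2.57 -3.26 13.13] T [-0.821 -0.405  0.055] w 0.367 ff 61.7
```

```bash
g(){ grep -E 'ee|contact'|tr '\n' ' ';echo; }; python3 -m creep '0 0.0002 0.0002 3 -1;-0.0001 0.0003 0.0003 6 -1;-0.0002 0.0004 0.0004 9 -1;-0.0003 0.0006 0.0005 12 -1;-0.0003 0.0006 0.0006 15 -1;-0.0003 0.0006 0.0006 18 -1'|g; python3 -c "from m import *"; python3 -m creep '0 0 0.0001 3 -1;0 0 0.0002 6 -1;0 0 0.0003 9 -1;0 0 0.0004 12 -1;0 0 0.0005 15 -1;0 0 0.0006 18 -1'|g; python3 -c "from m import *"
```

```text
ee_pos: [0.5069, -0.1055, 0.1968] contact_force: [0.0, -4.6, 13.0] 
t 15.1 tcp [ 506.9 -105.5  196.8] yaw_y -39.03 tilt [ 0.004  -0.0021] q6 20.0 F [ 0.02 -4.64 12.98] T [-0.994 -0.174  0.159] w 0.369 ff 61.8
ee_pos: [0.507, -0.1058, 0.1963] contact_force: [-0.6, -6.5, 13.8] 
t 15.7 tcp [ 507.  -105.8  196.3] yaw_y -57.02 tilt [ 0.0042 -0.0027] q6 38.0 F [-0.57 -6.47 13.8 ] T [-1.658  0.006  0.125] w 0.366 ff 61.8
```

```bash
g(){ grep -E 'ee|contact'|tr '\n' ' ';echo; }; python3 -m creep '-0.0002 0.0003 0.0001 3 -1;-0.0004 0.0006 0.0002 6 -1;-0.0006 0.0008 0.0003 9 -1;-0.0006 0.0009 0.0004 12 -1;-0.0006 0.0009 0.0005 15 -1;-0.0006 0.0009 0.0006 18 -1'|g; python3 -c "from m import *"; python3 -m creep '0 0 0.0001 3 -1;0 0 0.0002 6 -1;0 0 0.0003 9 -1;0 0 0.0004 12 -1;0 0 0.0005 15 -1;0 0 0.0006 18 -1'|g; python3 -c "from m import *"
```

```text
ee_pos: [0.5068, -0.1067, 0.1957] contact_force: [-0.9, -4.2, 15.0] 
t 16.3 tcp [ 506.8 -106.7  195.7] yaw_y -75.02 tilt [ 0.0036 -0.0022] q6 55.9 F [-0.89 -4.19 14.97] T [-1.204  0.202  0.131] w 0.364 ff 62.0
ee_pos: [0.5066, -0.1069, 0.195] contact_force: [-3.5, -6.3, 16.8] 
t 16.9 tcp [ 506.6 -106.9  195. ] yaw_y -93.01 tilt [ 0.0029 -0.0025] q6 73.9 F [-3.51 -6.28 16.79] T [-1.781  0.669  0.083] w 0.366 ff 62.0
```

```bash
g(){ grep -E 'ee|contact'|tr '\n' ' ';echo; }; python3 -m creep '-0.0002 0.0003 0 3 -1;-0.0004 0.0005 0 6 -1;-0.0006 0.0007 0.0001 9 -1;-0.0006 0.0008 0.0002 12 -1;-0.0006 0.0008 0.0003 15 -1;-0.0006 0.0008 0.0004 18 -1'|g; python3 -c "from m import *"; python3 -m creep '0 0 0 3 -1;-0.0001 0.0001 0.0001 6 -1;-0.0002 0.0002 0.0002 9 -1;-0.0003 0.0003 0.0003 12 -1;-0.0003 0.0003 0.0004 15 -1;-0.0003 0.0003 0.0005 18 -1;-0.0003 0.0003 0.0005 18 -1'|g; python3 -c "from m import *"
```

```text
ee_pos: [0.5059, -0.1074, 0.1946] contact_force: [-1.7, -4.0, 16.6] 
t 17.5 tcp [ 505.9 -107.4  194.6] yaw_y -111.02 tilt [ 0.0028 -0.002 ] q6 91.8 F [-1.74 -3.96 16.62] T [-1.172  0.597  0.118] w 0.364 ff 62.0
ee_pos: [0.5054, -0.1075, 0.194] contact_force: [-2.0, -4.1, 16.8] 
t 18.2 tcp [ 505.4 -107.5  194. ] yaw_y -129.01 tilt [ 0.0024 -0.0017] q6 109.8 F [-2.02 -4.11 16.76] T [-0.927  0.628 -0.013] w 0.369 ff 62.1
```

```bash
g(){ grep -E 'ee|contact'|tr '\n' ' ';echo; }; python3 -m creep '0 0 0 -2 -1;-0.0002 0.0004 -0.001 -4 -1;-0.0002 0.0005 -0.002 -4 -1;-0.0002 0.0005 -0.0025 -4 -1;-0.0002 0.0005 -0.0025 -4 -1'|g; python3 -c "from m import *
M_=M
p,d=capture('side');np.savez('s5.npz',p=p,d=d);cv2.imwrite('pics/s5.png',cv2.resize(p[80:260,210:400],None,fx=3.3,fy=3.3)[:,:,::-1])"
```

```text
ee_pos: [0.5048, -0.1073, 0.1956] contact_force: [3.2, 0.0, 4.7] 
t 18.7 tcp [ 504.8 -107.3  195.6] yaw_y -124.95 tilt [ 0.0016 -0.0005] q6 105.6 F [3.24 0.02 4.7 ] T [-0.162 -0.711  0.001] w 0.364 ff 60.5
```

View pics/s5.png

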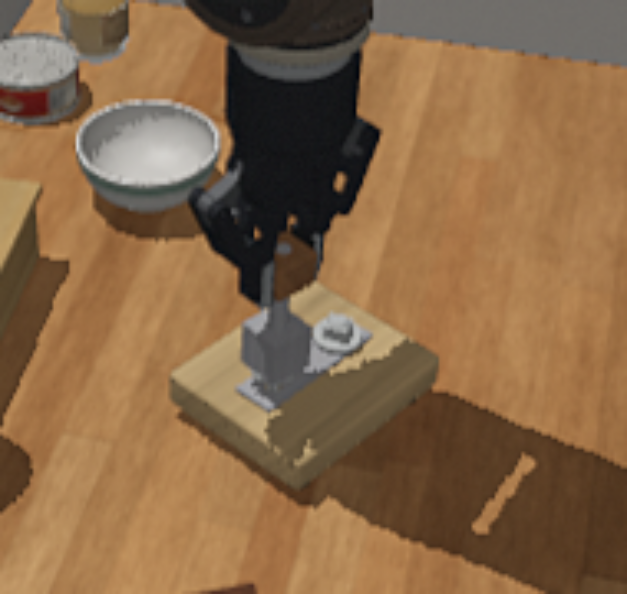

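The key is upright on the screw, with the socket at (275,345) on the flange. Releasing and retreating.

```bash
python3 -m creep '0.0003 -0.0002 -0.0005 0 -1;0.0004 -0.0003 -0.0005 0 -1;0.0004 -0.0003 -0.0005 0 0;0.0004 -0.0003 -0.0005 0 0.2;0.0004 -0.0003 -0.0005 0 1;0.0004 -0.0003 -0.0005 0 1;0.0004 -0.0003 -0.0005 0 1;0.0004 -0.0003 -0.0005 0 1;0.0004 -0.0003 -0.0005 0 1;0.0004 -0.0003 -0.0005 0 1;0.0004 -0.0003 -0.02 0 1;0.0004 -0.0003 -0.05 0 1;0.0004 -0.0003 -0.09 0 1;0.0004 -0.0003 -0.13 0 1;0.0004 -0.0003 -0.15 0 1;0.0004 -0.0003 -0.15 0 1;0.0004 -0.0003 -0.15 0 1'
python3 - <<'E'
from m import *
p,d=capture('side');cv2.imwrite('pics/s6.png',cv2.resize(p[80:260,210:400],None,fx=3.3,fy=3.3)[:,:,::-1])
P=cloud('side',d);H=P[...,2]*1000
m=(abs(P[...,0]*1000-506)<40)&(abs(P[...,1]*1000+104)<40)
print('knob top',*rect(P,m&(H>147)&(H<170)),np.percentile(H[m&(H>130)&(H<175)],[50,90,98]))
q=(P[...,:2]*1000); 
for lo,hi in((66,94),(133,150)): print('faces',*rect(P,m&(H>lo)&(H<hi)))
E
```

```text
time_s: 20.45
ee_pos: [0.5046, -0.107, 0.345]
tcp_rot: [-0.0, 0.954, -0.3, -0.0]
contact_force: [-0.2, -0.3, -0.5]
gripper_width: 1.005
finger_force: 0.0
t 20.45 tcp [ 504.6 -107.   345. ] yaw_y -124.94 tilt [0.     0.0001] q6 105.6 F [-0.21 -0.34 -0.5 ] T [ 0.041 -0.035  0.023] w 1.005 ff 0.0
knob top 212 [ 505.5 -103.4] [32.7 33.2] 51.3 [ 504.9 -100.3  154.4] [152.81296899 156.59953789 157.80697399]
faces 263 [ 506.1 -103.8] [34.1 35.2] 54.6 [504.8 -95.6  82.7]
faces 135 [502.7 -94. ] [40.9 21.7] 13.2 [503.5 -93.  141.6]
```

View pics/s6.png

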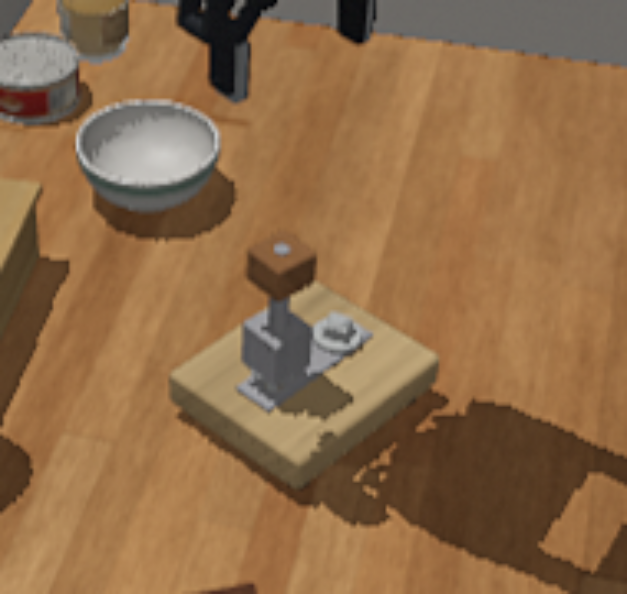

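The key stands upright and free. Its top is at about 157 mm, so the screw has gone in about 6 mm. The yaw fits about half a turn. Handing in.

```bash
python3 -c "from workcell import *; print(finish_job())"
```

```text
the job is handed in; nothing more can be done
None
```

The job is handed in: the key stands released and upright on the proud screw. By my measurements the screw has gone about 6 mm into the wood after about half a turn clockwise under roughly 14–18 N of push; no verdict came back, and the crockery was not touched.

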